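# Clear and open the used-chopstick bin

### The job

A seasoning jar has been left on the heavy flap of the used-chopstick bin on the noodle counter: first push it, standing and without lifting it, off the flap onto the black tray beside it. Then press the lever's red pad right down so that the lever raises the flap wide open (do not raise the flap by hand), and finish while still holding the lever down with the flap open. Leave the soy bottle, the tumbler and the shaker where they stand.

Things in the scene. Friction and masses are not known exactly. Their poses are not given: they have to be found in the camera images.
- bin: Wooden used-chopstick bin, fixed to the counter. Origin: on the counter under the middle of the flap; z up, +y from lever past flap to tray. In its axes, mm: sides x = +-75; flap y = -68 to 65, top z = 100; black tray y = 66 to 187, surface z = 99, no wall towards the flap, 141 wide inside, its other three sides rimmed to z = 110. The lever's red pad stands out at x = 0, y about -259.
- flap (a joint): Heavy pale-metal flap (138 x 133 x 8 mm, about 1.5 kg) over the bin's mouth, hinged at its top edge next to the tray (bin y = 65 mm). Value: opening angle, rad; 0 is shut and level; its edge next to the lever rises as it opens. It falls shut by its own weight; with the lever fully down it stands open about 0.59.
- lever (a joint): Lever, pivot at bin y = -75, z = 86 mm, axis along bin x. Short end (80 mm) lies under the flap; long end (200 mm) slopes up away from the bin to the red pad, 0.40 rad above level at rest. Value q: rad, 0 at rest, growing as the pad is pressed, stop at 0.65; the slope is then 0.40 - q and the flap opens roughly q. Pressing takes about 8 N at first, about 3 N near the stop; rises again when let go.
- lever_pad (a point): Middle of the upper face of the lever's red pad (48 mm along bin x, 56 mm along the lever, 10 mm thick). At rest about 172 mm above the counter, tilted 0.33 rad toward the flap; it swings down with the lever, level halfway, to about 45 mm above the counter at the stop, shifting less than 25 mm along bin y.
- flap_lip (a point): Middle of the flap's upper free edge, next to the lever; 100 mm above the counter when shut, about 170 mm with the lever fully down.
- jar: The seasoning jar on the flap, reddish brown with a steel lid: upright cylinder 50 mm in diameter (lid 52), 58 mm high, about 0.16 kg. Origin: centre of its underside; z up. Pushed low it slides standing; it is loose.
- soy_bottle: Bystander: dark brown bottle with a red cap, widest diameter 62 mm, 138 mm high, loose. Origin: centre of its underside.
- tumbler: Bystander: upturned light-blue glass tumbler, 68 mm in diameter, 100 mm high, loose. Origin: centre of its underside.
- shaker: Bystander: shaker with a yellow domed cap, 56 mm in diameter, 96 mm high, loose. Origin: centre of its underside.
Things that resemble listed ones, but are neither listed nor needed, are in the scene too. There is more than one size of the jar; the job needs the middle-sized.

How it is judged (in metres and radians):
On the way, in this order (a step that is already met when the one before it is completed fails the run):
1. the jar stands on the tray, wholly off the flap, with the flap still shut (y of jar in the frame of bin between 0.091 and 0.175 m and x of jar in the frame of bin between -0.06 and 0.06 m and z of jar in the frame of bin between 0.094 and 0.106 m and angle between jar's own z axis and vertical below 0.15 rad and value of joint flap below 0.05 rad), for 0.2 s.
2. the pad is pressed down and the lever has raised the flap wide open (value of joint lever above 0.48 rad and value of joint flap above 0.42 rad), for 0.2 s.
At the end, for the whole second after the job is handed in: The fingers hold the lever down (at least 0.48 of 0.65 rad, contact force over 1 N), the flap stands still and open by more than 0.42 rad with the robot not touching it, the jar stands upright (within 0.15 rad) on the tray, wholly off the flap, and the bystanders stand upright (all of step 2 and velocity of joint flap below 0.1 rad/s and contact force between the fingers and lever above 1 N and contact force between each of the arm, the fingers and flap below 0.5 N and y of jar in the frame of bin between 0.091 and 0.175 m and x of jar in the frame of bin between -0.06 and 0.06 m and z of jar in the frame of bin between 0.094 and 0.106 m and angle between jar's own z axis and vertical below 0.15 rad and angle between each of soy_bottle, tumbler, shaker's own z axis and vertical below 0.2 rad); the arm keeps its last pose, push and grip.
It fails at once if the jar is lifted (more than 12 mm) (z of jar in the frame of bin above 0.112 m).
It fails at once if the jar is tipped over or falls off (angle between jar's own z axis and vertical above 0.5 rad or z of jar in the frame of bin below 0.085 m).
It fails at once if the flap is raised while the jar is not on the tray (value of joint flap above 0.1 rad and not (y of jar in the frame of bin between 0.091 and 0.175 m and x of jar in the frame of bin between -0.06 and 0.06 m and z of jar in the frame of bin between 0.094 and 0.106 m and angle between jar's own z axis and vertical below 0.15 rad)).
It fails at once if the flap is raised by hand instead of with the lever (value of joint flap above 0.1 rad and (value of joint lever below 0.06 rad or contact force between any of the fingers, the arm and flap above 1 N)).
It fails at once if a bystander is moved more than 20 mm (distance of any of soy_bottle, tumbler, shaker from where it was at the start of the episode above 0.02 m).
It also fails if it takes over 51 s, if anything falls off the work surface, if the arm or the gripper's body presses on something with over 40 N, if the wrist force passes 120 N, or if a joint passes its speed limit or range.

### The arm

A 6-joint arm with a two-finger parallel gripper is mounted at the origin on the work surface. World frame = base frame: x ahead of the robot, y to its left, z up, the work surface at z = 0. Lengths are in mm, angles in rad, forces in N, time in s.
With the tool pointing down it reaches from about 350 to 775 mm from the base axis. Payload 7.3 kg.
Tool frame: the origin (TCP) lies on the mounting face of the last link; the fingertips stand 178 mm ahead of it and the grasp point (between the pads) lies 159 mm ahead of it; z points along the fingers, x is the direction in which the jaws open and shut, and the axes are right-handed (so a half turn about z gives the same grasp; the last joint's range is limited). The gripper opens to 92 mm and grips with 3 to 60 N. Pads are 19 mm wide; open, the fingers measure 130 mm over their backs; the gripper's body (75 mm by 190 mm) begins 47 mm behind the grasp point.
Start: joints at [-1.351, 0.342, 1.524, -0, 1.275, -0.146], TCP at [187.81, -490.26, 404.741] pointing down, gripper open.
Joint ranges: [-2.53, 2.53], [-0.77, 2.02], [0.04, 2.7], [-1, 4.14], [0.28, 2.66], [-3.11, 3.11]. Speed limits (rad/s): [2.57, 2.57, 3.14, 3.14, 3.14, 3.14].

### API

Orientations are given as [roll, pitch, yaw] about the fixed x, y, z axes, in that order (R = Rz(yaw) Ry(pitch) Rx(roll)).
In Python, from cell import ctrl, cams gives the robot as it stands. The module is installed in compiled form; this text tells all that it offers.
- The arm moves only by the tool carry_out, never from a script. Its argument "rows" is text: rows parted by semicolons, each of 6 numbers parted by spaces: the shift along the world's x, y, z in mm, then the turn, a rotation vector about the world's x, y, z in rad. A call has 1 to 8 rows; each row is the pose to reach, as a shift and turn from the pose commanded when the call began; what a row does not reach only later rows make up. A row lasts 1/12 s, in which the tool goes at most 41.7 mm and 7.16 degrees, less where a joint would pass 70% of its speed; a pose out of reach is approached as far as the arm can. A call with a gripper value outside its range is refused whole. "grip" is the finger opening in mm, from 0 to 91.8, set as the call begins (left out, the last holds). The fingers move at their own pace and stop on an object; the grip force is fixed at half the most. Time passes only in rows, so rows that repeat a pose let the fingers close. It gives the time, the measured TCP pose, the force and the opening at its end, in the units of the state.
- ctrl.observe(): the state, without advancing time (a new reading comes with each control period).
- cams.camera(name): name is "scene" or "top" or "wrist"; returns a dict with "pixels" (480x640x3 uint8, red, green, blue), "camera_matrix" (3x3 intrinsics, pixels), "extrinsics" (4x4, takes a point from world to camera coordinates). Camera axes: x right, y down, z forward; pixel columns grow to the right and rows downward; lengths in mm; the calibration is good to about 2 mm. A picture is of the moment at which its call begins. There is no depth.
- ctrl.sign_off(): hands the job in, once; it reports no verdict.
The state is a dict: "time": time; "joint_positions": joint angles; "dq": joint speeds; "tau": joint torques, N m; "ee_pos": TCP position; "eef_rot": TCP orientation; "wrist_force": force on the tool from outside, world axes, zero at the start; "wrist_torque": the same for the moment, N m; "opening": opening from 0.0 (shut) to 1.0 (fully open).
Only numpy, scipy, OpenCV 4.12 (cv2) and the standard library are available. Lean on these libraries where they do the work, as an engineer would, in place of code of your own. Each camera call takes 0.05 s, during which the arm holds its last target.

## Working session

There is one attempt and no reset: what is moved stays moved. The work goes in short steps, Python scripts to look and compute and a tool call to move; the robot and the scene stay as the last step left them, time stands still between calls to the robot, and variables do not carry over. Pictures are saved under pics/ and viewed, and the job is handed in when it is done.

Besides the shell and the picture viewer there is one more tool, called after "Request:" as name(argument=value, ...) on one line, values as JSON. carry_out: Moves the arm, as the interface text tells. Its arguments: {"type":"object","properties":{"rows":{"type":"string"},"grip":{"type":"number"}},"required":["rows"]}

```bash
mkdir -p pics
python3 - <<'E'
from cell import ctrl,cams
import cv2
s=ctrl.observe(); print({k:s[k] for k in('time','ee_pos','eef_rot','opening','wrist_force')})
for n in("scene","top","wrist"):
    c=cams.camera(n); cv2.imwrite(f'pics/{n}0.png',c['pixels'][:,:,::-1])
    print(n,c['camera_matrix'].round(1).tolist(),c['extrinsics'].round(3).tolist())
E
```

```text
{'time': 0.0, 'ee_pos': array([ 187.78027338, -490.12420073,  404.04836979]), 'eef_rot': array([-3.14137297e+00,  1.53141052e-03, -1.20502095e+00]), 'opening': 1.000023395467957, 'wrist_force': array([-0.1577293 ,  0.09686326, -0.39113291])}
scene [[458.8, 0.0, 318.0], [0.0, 458.8, 241.0], [0.0, 0.0, 1.0]] [[-0.09, 0.996, 0.002, 85.894], [0.832, 0.076, -0.549, -423.596], [-0.547, -0.048, -0.836, 1113.377], [0.0, 0.0, 0.0, 1.0]]
top [[541.9, 0.0, 323.5], [0.0, 541.9, 244.3], [0.0, 0.0, 1.0]] [[-0.041, -0.999, 0.005, -4.605], [-0.977, 0.039, -0.21, 600.447], [0.21, -0.014, -0.978, 919.601], [0.0, 0.0, 0.0, 1.0]]
wrist [[370.0, 0.0, 318.9], [0.0, 370.0, 234.0], [0.0, 0.0, 1.0]] [[0.359, -0.933, -0.0, -524.86], [-0.9, -0.346, 0.265, -34.308], [-0.247, -0.095, -0.964, 387.656], [0.0, 0.0, 0.0, 1.0]]
```

View pics/scene0.png

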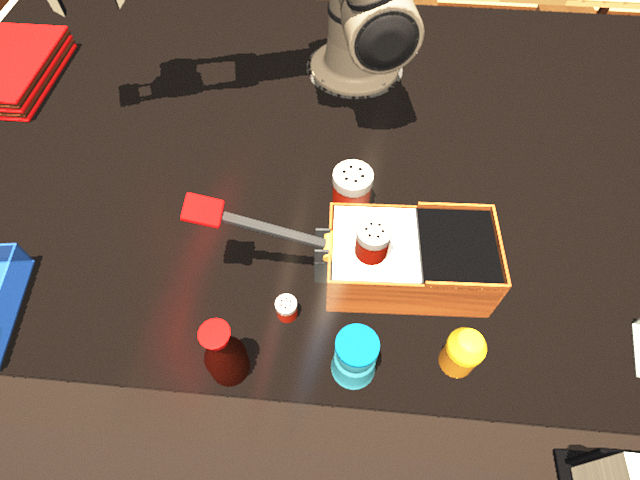

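View pics/top0.png

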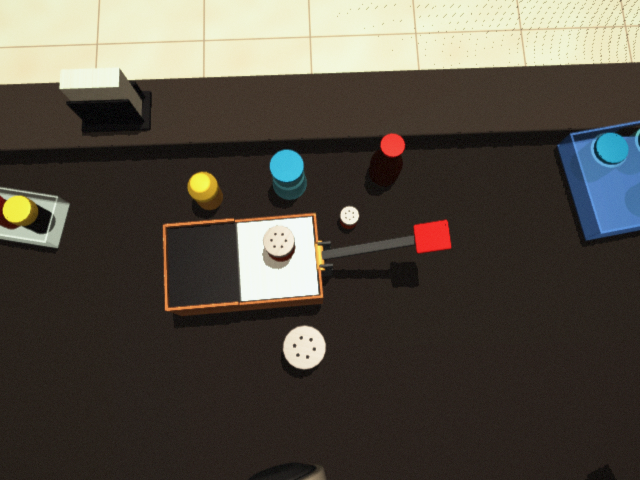

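View pics/wrist0.png

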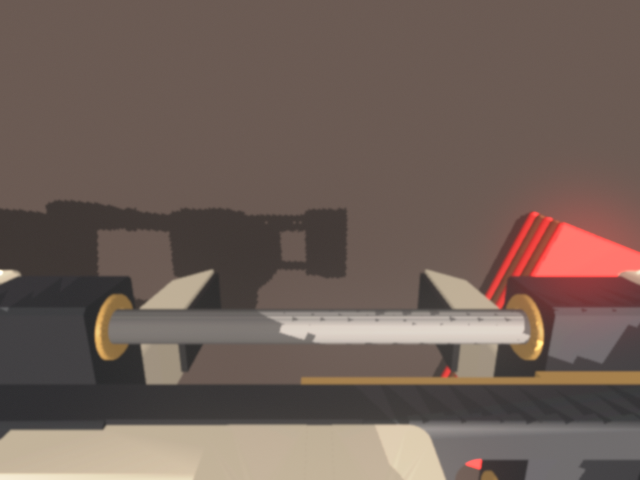

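The scene view shows the bin right of centre. The jar is on the white flap at (372,240), the tray at (460,245) and the red pad at (203,210). In the top view the jar lid is at (279,241), the pad at (432,237), and the flap and tray span about (163..320, 215..310). A smaller and a larger jar stand next to the bin and are decoys. Next I'll measure.

```bash
cat > h.py <<'E'
import numpy as np,cv2
from cell import ctrl,cams
def ray(c,u,v,z):
    K=c['camera_matrix'];E=c['extrinsics'];R=E[:3,:3];t=E[:3,3]
    o=-R.T@t;d=R.T@np.linalg.solve(K,[u,v,1.]);return o+d*(z-o[2])/d[2]
def tri(c1,p1,c2,p2):
    A=[];b=[]
    for c,p in((c1,p1),(c2,p2)):
        E=c['extrinsics'];R=E[:3,:3];o=-R.T@E[:3,3];d=R.T@np.linalg.solve(c['camera_matrix'],[*p,1.]);d/=np.linalg.norm(d)
        M=np.eye(3)-np.outer(d,d);A.append(M);b.append(M@o)
    return np.linalg.lstsq(np.vstack(A),np.hstack(b),rcond=None)[0]
def blobs(mask,n=6):
    cs,_=cv2.findContours(mask.astype('uint8'),cv2.RETR_EXTERNAL,cv2.CHAIN_APPROX_NONE)
    return sorted(cs,key=cv2.contourArea,reverse=True)[:n]
E
python3 - <<'E'
from h import *
C={n:cams.camera(n) for n in('top','scene')}
pads={}
for n,c in C.items():
    p=c['pixels'].astype(int);r,g,b=p[...,0],p[...,1],p[...,2]
    print(n,'RED')
    for k in blobs((r>150)&(g<60)&(b<60)):
        m=cv2.moments(k)
        if m['m00']<80: continue
        print(m['m00'],round(m['m10']/m['m00'],1),round(m['m01']/m['m00'],1),cv2.boundingRect(k))
    print('WHITE')
    for k in blobs((r>150)&(g>150)&(b>145)&((np.arange(480)[:,None]>150)),5):
        m=cv2.moments(k)
        if m['m00']<80: continue
        q=cv2.approxPolyDP(k,6,True)[:,0]
        print(m['m00'],round(m['m10']/m['m00'],1),round(m['m01']/m['m00'],1),cv2.boundingRect(k),q.tolist() if m['m00']>2500 else '')
        if m['m00']>2500:print([ray(c,*x,100).round(0).tolist() for x in q])
    im=c['pixels'][:,:,::-1]
    cr=im[195:325,150:330] if n=='top' else im[190:325,300:520]
    cv2.imwrite(f'pics/crop_{n}.png',cv2.resize(cr,None,fx=3.5,fy=3.5,interpolation=cv2.INTER_CUBIC))
E
```

```text
top RED
931.5 431.9 236.2 (414, 220, 37, 33)
WHITE
5817.0 276.7 258.6 (237, 217, 82, 84) [[311, 217], [237, 223], [241, 300], [318, 293]]
[[642.0, -9.0, 100.0], [636.0, 122.0, 100.0], [501.0, 116.0, 100.0], [507.0, -16.0, 100.0]]
1347.0 304.0 347.0 (283, 326, 42, 43) 
994.5 41.1 225.5 (0, 198, 69, 48) 
227.5 349.2 214.9 (341, 207, 18, 17) 
scene RED
334.0 44.1 75.5 (0, 35, 73, 79)
305.0 48.9 84.1 (0, 44, 77, 78)
WHITE
7576.0 364.5 244.4 (223, 204, 201, 82) [[423, 285], [415, 208], [334, 205], [333, 231], [324, 239], [224, 212], [223, 219], [323, 245], [315, 251], [329, 252], [327, 282]]
[[641.0, 126.0, 100.0], [499.0, 118.0, 100.0], [505.0, -14.0, 100.0], [557.0, -12.0, 100.0], [574.0, -25.0, 100.0], [536.0, -191.0, 100.0], [550.0, -190.0, 100.0], [585.0, -26.0, 100.0], [597.0, -37.0, 100.0], [597.0, -16.0, 100.0], [649.0, -15.0, 100.0]]
1363.5 610.5 468.0 (572, 451, 68, 29) 
1229.0 352.5 177.4 (332, 159, 42, 39) 
534.5 470.2 343.1 (458, 329, 26, 34) 
377.0 285.3 303.7 (274, 293, 23, 23)
```

View pics/crop_top.png

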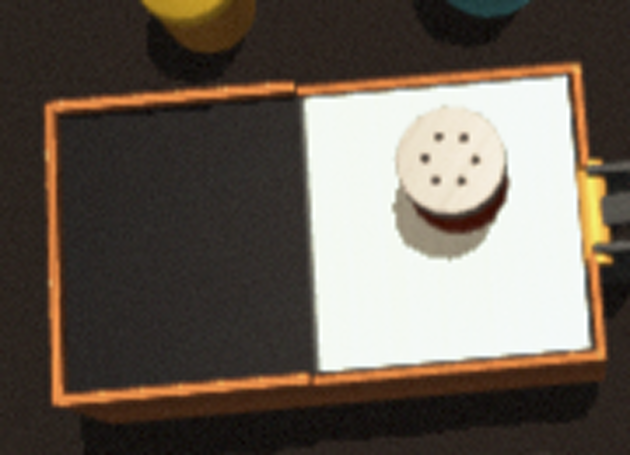

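View pics/crop_scene.png

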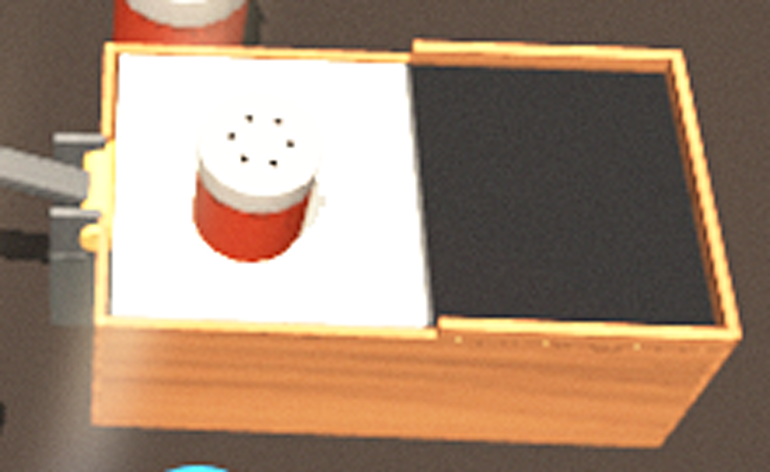

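Run:
```python
from h import *
C={n:cams.camera(n) for n in('top','scene')}
t,s=C['top'],C['scene']
a=np.array
jt=a([450,158.5])/3.5+[150,195]; js=a([261,140.5])/3.5+[300,190]
print('jar',ray(t,*jt,158),ray(s,*js,158),tri(t,jt,s,js))
# pad in scene
p=s['pixels'].astype(int);m=(p[...,0]>120)&(p[...,1]<90)&(p[...,2]<90); m[:,:150]=0;m[:,260:]=0;m[300:]=0
k=blobs(m,1)[0];M=cv2.moments(k);ps=(M['m10']/M['m00'],M['m01']/M['m00']);print(M['m00'],ps)
pt=(431.9,236.2)
print('pad',ray(t,*pt,172),ray(s,*ps,172),tri(t,pt,s,ps))
for n,c,q in(('top',t,[[50,103],[295,88],[578,68],[604,355],[57,402]]),('scene',s,[[108,45],[680,52],[738,335],[98,322]])):
    for x in q:
        x=a(x)/3.5+([150,195] if n=='top' else [300,190]); print(n,ray(c,*x,110).round(0),ray(c,*x,100).round(0))
# lids of others
for n,x,z in(('soy',(392,145),138),('tum',(287,163),100),('bigjar',(304.5,347),80),('small',(349.2,214.9),35)): print(n,ray(t,*x,z).round(0))
for n,x,z in(('soy',(215,334),138),('tum',(357,346),100),('shk',(466,347),90),('bigjar',(353,176),80)): print(n,ray(s,*x,z).round(0))
print('bigjar',tri(t,(304.5,347),s,(353,175)),'small',tri(t,(349,215),s,(286,304)),'shk',ray(t,203,184,90))
```

```text
jar [589.29485928  45.57508306 158.        ] [590.14410925  47.99452098 158.        ] [589.54519065  46.85645051 157.09211038]
1350.0 (197.5006172839506, 253.96395061728393)
pad [ 582.96983552 -203.27054016  172.        ] [ 660.84119763 -189.65155429  172.        ] [ 604.34094419 -224.40231264   75.72609996]
top [636. 247. 110.] [639. 250. 100.]
top [639. 125. 110.] [642. 127. 100.]
top [644. -16. 110.] [647. -16. 100.]
top [500. -23. 110.] [501. -23. 100.]
top [488. 240. 110.] [489. 243. 100.]
scene [509. -20. 110.] [501. -20. 100.]
scene [489. 244. 110.] [481. 248. 100.]
scene [636. 250. 110.] [630. 255. 100.]
scene [654. -13. 110.] [649. -13. 100.]
soy [ 756. -155.  138.]
tum [745.  31. 100.]
bigjar [418.  11.  80.]
small [661. -80.  35.]
soy [ 758. -151.  138.]
tum [743.  34. 100.]
shk [727. 184.  90.]
bigjar [422.  14.  80.]
bigjar [417.80415854  12.63275032  78.25325843] small [660.10852575 -78.65783439  36.88798746] shk [714.26536632 184.21719941  90.        ]
```

Measurements agree:
- **Jar:** the lid triangulates to z=157, against 158 given. In bin axes the jar is at about (18, -8).
- **Pad:** it is at (583,-203,172), within 1 mm of what the bin pose predicts. The scene-view pad mask merged with something else, so I'm ignoring it.
- **Bin:** origin about (571.5, 54.5), turned +0.046 rad.

I'll move above the lever side of the flap with the fingers parted to 30 mm to cradle the jar.

Request:
carry_out(rows="17 20 0 0 0 0.052;34 40 0 0 0 0.104;51 60 0 0 0 0.156;68 80 0 0 0 0.208;85 100 0 0 0 0.26;102 120 0 0 0 0.312;119 140 0 0 0 0.364;135 160 0 0 0 0.417", grip=30)

```text
time: 1.02
ee_pos: [323.5, -329.2, 404.8]
eef_rot: [-3.142, -0.0, -0.785]
wrist_force: [-0.1, -1.3, -0.4]
opening: 0.47
```

Request:
carry_out(rows="17 20 0 0 0 0.052;34 40 0 0 0 0.104;51 60 0 0 0 0.156;68 80 0 0 0 0.208;85 100 0 0 0 0.26;102 120 0 0 0 0.312;119 140 0 0 0 0.364;135 160 0 0 0 0.417")

```text
time: 1.68
ee_pos: [458.6, -169.1, 404.8]
eef_rot: [3.142, -0.0, -0.368]
wrist_force: [0.2, -0.7, -0.1]
opening: 0.325
```

Request:
carry_out(rows="17 20 0 0 0 0.052;34 40 0 0 0 0.104;51 60 0 0 0 0.156;68 80 0 0 0 0.208;85 100 0 0 0 0.26;102 120 0 0 0 0.312;119 140 0 0 0 0.364;134 160 0 0 0 0.417")

```text
time: 2.35
ee_pos: [592.7, -9.1, 404.6]
eef_rot: [3.142, -0.0, 0.049]
wrist_force: [-0.7, 0.0, -0.1]
opening: 0.326
```

Request:
carry_out(rows="0 1 -15;0 2 -30;0 3 -45;0 4 -60;0 5 -75;0 5 -90;0 5 -100;0 5 -105")

```text
$.rows[0]: bad value
```

Request:
carry_out(rows="0 1 -15 0 0 0;0 2 -30 0 0 0;0 3 -45 0 0 0;0 4 -60 0 0 0;0 5 -75 0 0 0;0 5 -90 0 0 0;0 5 -100 0 0 0;0 5 -105 0 0 0")

```text
time: 3.02
ee_pos: [591.5, -5.2, 298.2]
eef_rot: [-3.141, 0.002, 0.046]
wrist_force: [-0.5, 0.0, -0.5]
opening: 0.327
```

Run:
```python
from h import *
a=[]
for n in('top','scene'):
    im=cams.camera(n)['pixels'][:,:,::-1]
    cr=im[180:340,130:350] if n=='top' else im[150:340,280:520]
    a.append(cv2.resize(cr,(400,300)))
cv2.imwrite('pics/a1.png',cv2.resize(np.hstack(a),(800,300)))
```

```text
(no output)
```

View pics/a1.png

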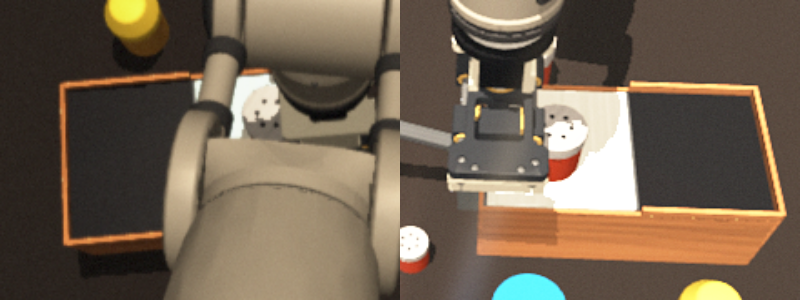

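The gripper is behind the jar on the lever side and the jar is undisturbed. I'll lower to about z=108 at the tips and push slowly along bin +y.

Request:
carry_out(rows="0 0 -4 0 0 0;0 0 -8 0 0 0;0 0 -11 0 0 0;0 0 -11 0 0 0;0 6 -11 0 0 0;0 12 -11 0 0 0;-1 18 -11 0 0 0;-1 20 -11 0 0 0")

```text
time: 3.78
ee_pos: [590.6, 16.0, 289.0]
eef_rot: [-3.141, -0.0, 0.047]
wrist_force: [-0.3, -0.8, -0.2]
opening: 0.325
```

Request:
carry_out(rows="0 3 0 0 0 0;0 6 0 0 0 0;0 9 0 0 0 0;-1 13 0 0 0 0;-1 18 0 0 0 0;-1 23 0 0 0 0;-1 28 0 0 0 0;-2 33 0 0 0 0")

```text
time: 4.45
ee_pos: [588.9, 48.3, 288.8]
eef_rot: [3.142, -0.0, 0.046]
wrist_force: [1.4, -0.8, 0.3]
opening: 0.327
```

Run:
```python
from h import *
a=[]
for n in('top','scene'):
    im=cams.camera(n)['pixels'][:,:,::-1]
    cr=im[180:340,130:350] if n=='top' else im[150:340,280:520]
    a.append(cv2.resize(cr,(400,300)))
cv2.imwrite('pics/a2.png',cv2.resize(np.hstack(a),(800,300)))
```

```text
(no output)
```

View pics/a2.png

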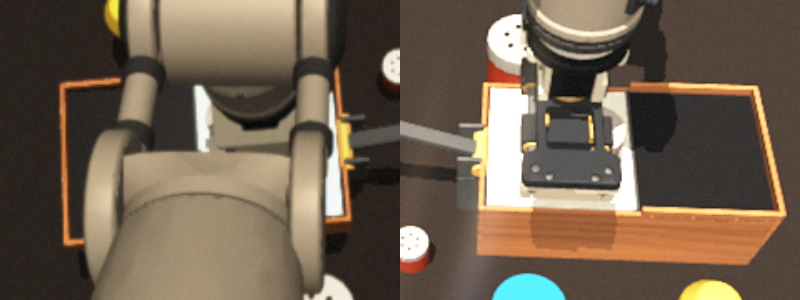

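The gripper's right side shows the jar being carried ahead, still upright. I'll continue.

Request:
carry_out(rows="0 5 0 0 0 0;0 10 0 0 0 0;-1 15 0 0 0 0;-1 20 0 0 0 0;-1 25 0 0 0 0;-1 30 0 0 0 0;-2 35 0 0 0 0;-2 40 0 0 0 0")

```text
time: 5.22
ee_pos: [586.6, 88.3, 288.7]
eef_rot: [-3.142, 0.0, 0.046]
wrist_force: [0.5, -0.6, -0.1]
opening: 0.328
```

Request:
carry_out(rows="0 5 0 0 0 0;0 10 0 0 0 0;-1 15 0 0 0 0;-1 20 0 0 0 0;-1 25 0 0 0 0;-1 30 0 0 0 0;-2 35 0 0 0 0;-2 40 0 0 0 0")

```text
time: 5.88
ee_pos: [584.7, 128.2, 288.7]
eef_rot: [3.142, 0.0, 0.046]
wrist_force: [-0.0, -0.6, -0.8]
opening: 0.324
```

Run:
```python
from h import *
a=[]
for n in('top','scene'):
    im=cams.camera(n)['pixels'][:,:,::-1]
    cr=im[180:340,130:350] if n=='top' else im[150:340,280:520]
    a.append(cv2.resize(cr,(400,300)))
cv2.imwrite('pics/a3.png',cv2.resize(np.hstack(a),(800,300)))
```

```text
(no output)
```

View pics/a3.png

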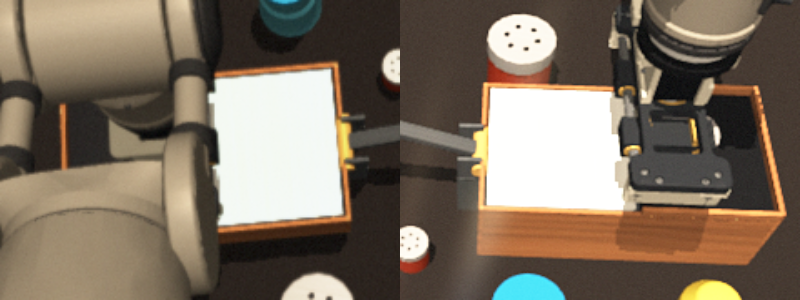

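Request:
carry_out(rows="0 5 0 0 0 0;0 10 0 0 0 0;-1 15 0 0 0 0;-1 19 0 0 0 0;-1 22 0 0 0 0;-1 24 0 0 0 0;-1 25 0 0 0 0;-1 25 0 0 0 0")

```text
time: 6.65
ee_pos: [583.8, 153.0, 288.7]
eef_rot: [-3.142, -0.0, 0.046]
wrist_force: [0.0, -0.9, 1.1]
opening: 0.326
```

Request:
carry_out(rows="0 -4 0 0 0 0;0 -12 0 0 0 0;0 -25 0 0 0 0;0 -40 0 0 0 0;0 -55 10 0 0 0;0 -70 30 0 0 0;0 -90 60 0 0 0;0 -110 90 0 0 0")

```text
time: 7.32
ee_pos: [583.4, 40.7, 379.1]
eef_rot: [-3.142, 0.002, 0.046]
wrist_force: [0.5, -0.3, -0.4]
opening: 0.326
```

Request:
carry_out(rows="0 -20 10 0 0 0;0 -40 20 0 0 0;0 -65 20 0 0 0;0 -95 20 0 0 0;0 -125 20 0 0 0;0 -155 20 0 0 0;0 -180 20 0 0 0;0 -200 20 0 0 0", grip=0)

```text
time: 7.98
ee_pos: [582.9, -160.7, 398.8]
eef_rot: [3.141, -0.0, 0.044]
wrist_force: [0.1, -0.8, -0.7]
opening: 0.008
```

Run:
```python
from h import *
a=[]
for n in('top','scene'):
    im=cams.camera(n)['pixels'][:,:,::-1]
    a.append(cv2.resize(im,(400,300)))
    cr=im[180:340,130:350] if n=='top' else im[150:340,280:520]
    a.append(cv2.resize(cr,(400,300)))
cv2.imwrite('pics/a4.png',np.vstack([np.hstack(a[:2]),np.hstack(a[2:])]))
```

```text
(no output)
```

View pics/a4.png

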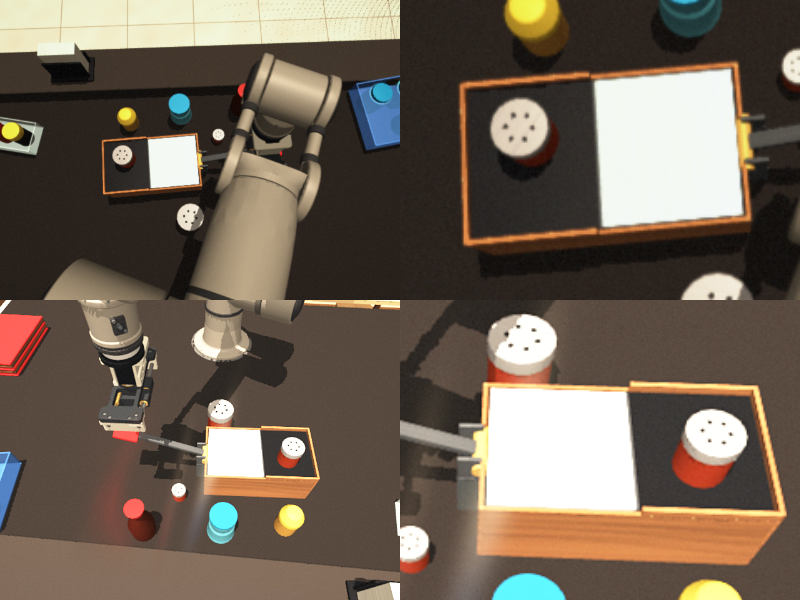

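Run:
```python
from h import *
t,s=cams.camera('top'),cams.camera('scene')
jt=(130+121*.55,180+131*160/300);js=(280+314*.6,150+136*190/300)
for p in(ray(t,*jt,157),ray(s,*js,157),tri(t,jt,s,js)):
    d=p[:2]-[571.5,54.5];print(p.round(1),'bin x,y',d@[.999,.046],d@[-.046,.999])
```

```text
[578.9 179.8 157. ] bin x,y 13.114727603858807 124.85450568532154
[587.6 181.2 157. ] bin x,y 21.902101146296776 125.80855898006331
[581.  183.1 147.6] bin x,y 15.455498005487767 128.03472854862318
```

Request:
carry_out(rows="0 -10 0 0 0 0;0 -20 0 0 0 0;0 -30 0 0 0 0;0 -40 -10 0 0 0;0 -46 -20 0 0 0;0 -46 -30 0 0 0;0 -46 -38 0 0 0;0 -46 -40 0 0 0")

```text
time: 8.85
ee_pos: [583.4, -202.9, 356.0]
eef_rot: [-3.139, 0.004, 0.046]
wrist_force: [-0.3, 0.3, -0.5]
opening: 0.0
```

Run:
```python
from h import *
im=cams.camera('scene')['pixels'][:,:,::-1]
cv2.imwrite('pics/a5.png',cv2.resize(im[130:310,120:360],(800,600)))
```

```text
(no output)
```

View pics/a5.png

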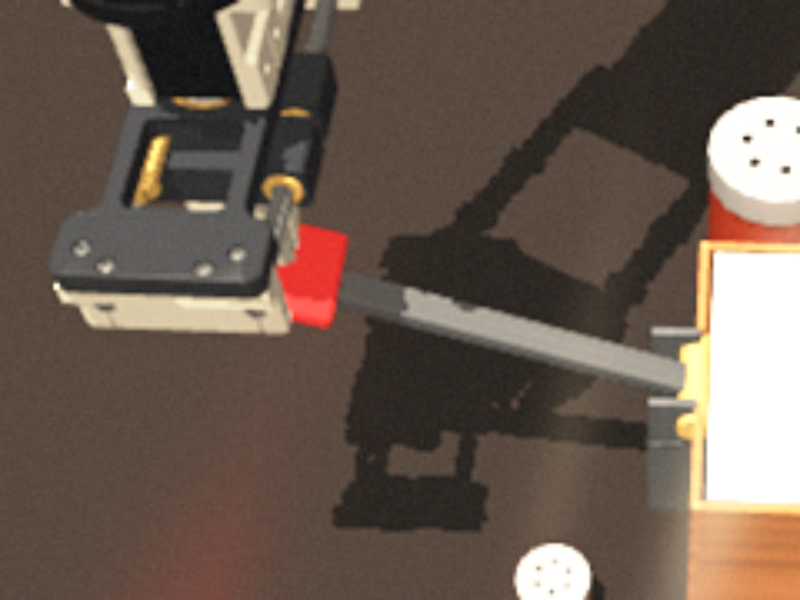

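The jar is on the tray at about bin (13..22, 125) and upright. The fingers are over the red pad at about (310,270) in the crop. Now I'll press along the arc.

Request:
carry_out(rows="0 0 -4 0 0 0;0 0 -8 0 0 0;0 -1 -12 0 0 0;0 -3 -17 0 0 0;0 -5 -23 0 0 0;0 -7 -29 0 0 0;0 -9 -36 0 0 0;0 -10 -43 0 0 0")

```text
time: 9.57
ee_pos: [584.3, -214.1, 317.7]
eef_rot: [3.137, -0.004, 0.046]
wrist_force: [-0.1, -4.2, 8.2]
opening: 0.005
```

Request:
carry_out(rows="0 -1 -7 0 0 0;0 -2 -14 0 0 0;0 -3 -21 0 0 0;0 -4 -28 0 0 0;0 -5 -35 0 0 0;0 -6 -42 0 0 0;0 -6 -48 0 0 0;0 -6 -54 0 0 0")

```text
time: 10.23
ee_pos: [584.5, -219.8, 262.8]
eef_rot: [3.139, -0.004, 0.046]
wrist_force: [1.6, -3.6, 4.4]
opening: 0.007
```

Run:
```python
from h import *
im=cams.camera('scene')['pixels'][:,:,::-1]
cv2.imwrite('pics/a6.png',cv2.resize(im[130:370,120:520],(800,480)))
```

```text
(no output)
```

View pics/a6.png

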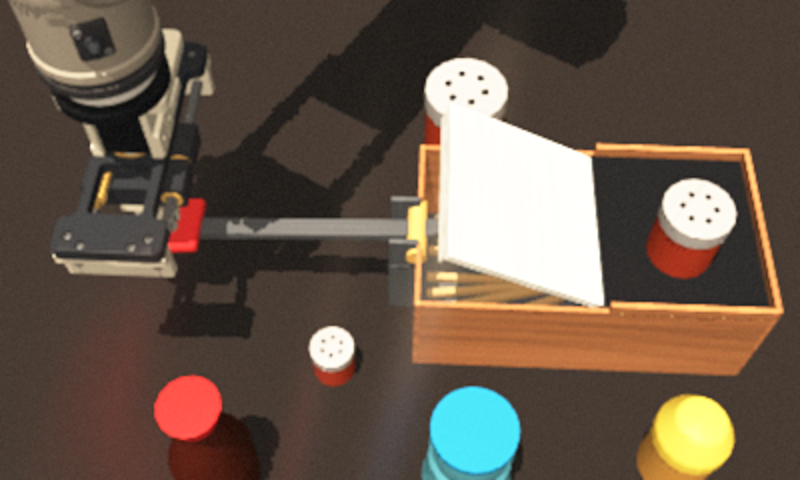

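The flap is lifting and the jar is still standing. The tips are at z≈85, which gives q≈0.44, so about 32 mm more.

Request:
carry_out(rows="0 0 -6 0 0 0;0 0 -12 0 0 0;0 0 -18 0 0 0;0 1 -23 0 0 0;0 1 -27 0 0 0;0 1 -30 0 0 0;0 1 -32 0 0 0;0 1 -32 0 0 0")

```text
time: 10.95
ee_pos: [583.5, -218.0, 229.0]
eef_rot: [-3.141, 0.002, 0.046]
wrist_force: [0.5, -0.3, 2.8]
opening: 0.002
```

Request:
carry_out(rows="0 0 -1 0 0 0;0 0 -1 0 0 0;0 0 -1 0 0 0;0 0 -1 0 0 0;0 0 -1 0 0 0;0 0 -1 0 0 0")

```text
time: 11.45
ee_pos: [583.7, -218.3, 228.8]
eef_rot: [-3.142, 0.0, 0.046]
wrist_force: [-0.8, 1.6, 2.6]
opening: 0.008
```

Run:
```python
from h import *
t,s=cams.camera('top'),cams.camera('scene')
im=s['pixels'][:,:,::-1]
cv2.imwrite('pics/a7.png',np.vstack([cv2.resize(im[130:370,120:520],(500,300)),cv2.resize(t['pixels'][130:350,130:495,::-1],(500,300))]))
o=ctrl.observe();print(o['time'],o['ee_pos'],o['wrist_force'],o['dq'])
```

```text
11.55 [ 583.7164732  -218.29915591  228.73702761] [-1.41894471  0.6193358   2.65406333] [ 0.00028436 -0.00174717 -0.00101378  0.00178591 -0.00034354 -0.00066351]
```

View pics/a7.png

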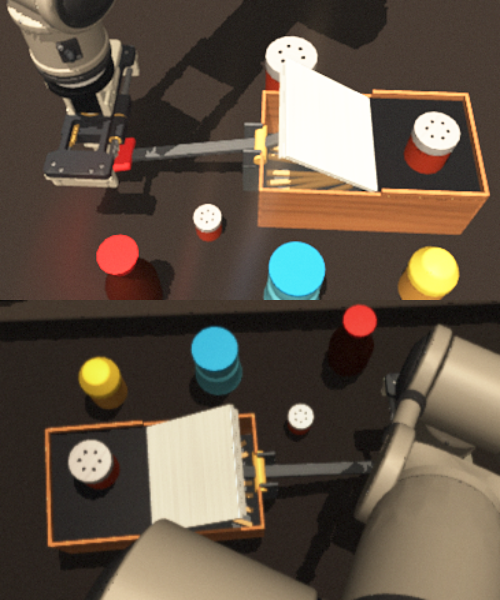

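Run:
```python
from h import *
t,s=cams.camera('top'),cams.camera('scene')
a=(130+235*.73,130+106*220/300); b=(120+280*.8,130+160*.8)
p=tri(t,a,s,b);d=p[:2]-[571.5,54.5];y=d@[-.046,.999];print(p,'bin',d@[.999,.046],y,'angle',np.arctan2(p[2]-100,65-y))
```

```text
[642.33796302   6.61160987 160.78010017] bin 68.56425911345623 -51.099048036198745 angle 0.48228558273568567
```

The flap angle measures about 0.48 from a rough corner triangulation. I'll press slightly more for margin.

Request:
carry_out(rows="0 0 -1 0 0 0;0 0 -2 0 0 0;0 0 -3 0 0 0;0 0 -3 0 0 0;0 0 -3 0 0 0;0 0 -3 0 0 0;0 0 -3 0 0 0;0 0 -3 0 0 0")

```text
time: 12.32
ee_pos: [583.9, -218.3, 225.8]
eef_rot: [3.142, -0.0, 0.046]
wrist_force: [0.2, 1.0, 3.0]
opening: 0.001
```

Run:
```python
from h import *
s=cams.camera('scene');t=cams.camera('top')
cv2.imwrite('pics/a8.png',cv2.resize(s['pixels'][130:370,260:520,::-1],(780,600),interpolation=cv2.INTER_CUBIC))
cv2.imwrite('pics/a9.png',cv2.resize(t['pixels'][200:340,150:335,::-1],(740,560),interpolation=cv2.INTER_CUBIC))
o=ctrl.observe();print(o['ee_pos'],o['wrist_force'])
```

```text
[ 583.8458979  -218.269885    225.77709464] [-0.11550714  0.6029379   2.89367425]
```

View pics/a8.png

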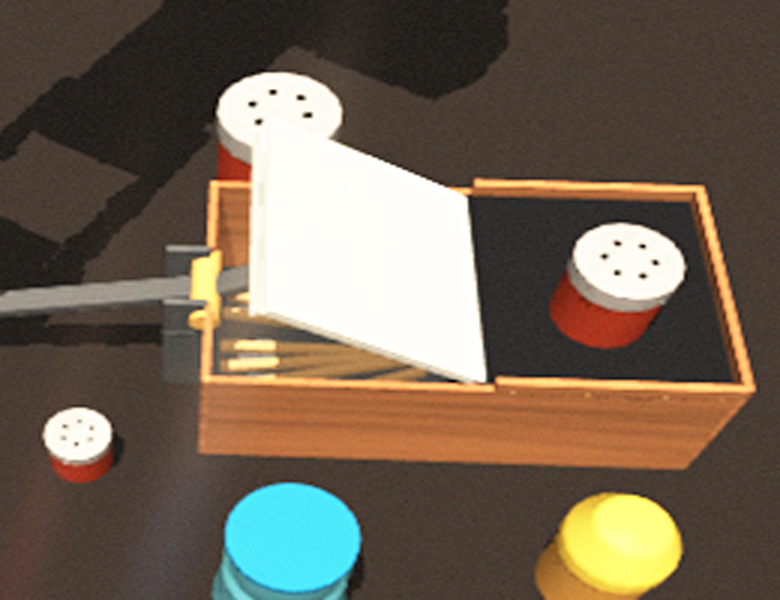

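View pics/a9.png

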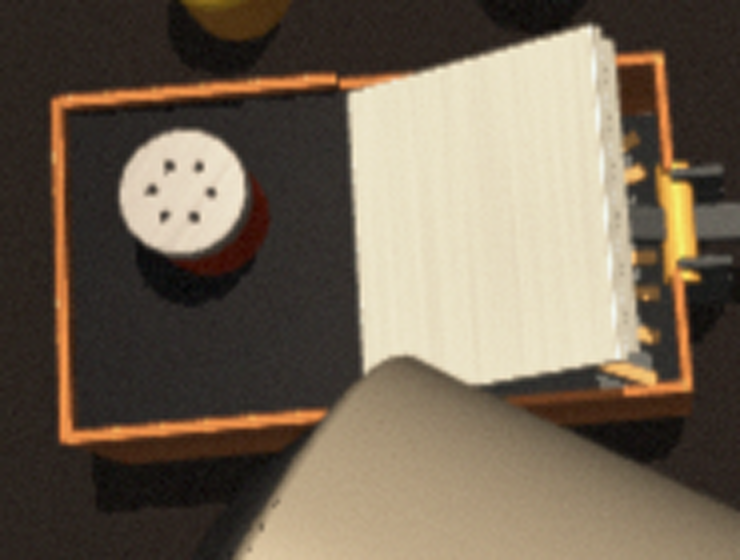

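Run:
```python
from h import *
t,s=cams.camera('top'),cams.camera('scene')
p=tri(t,(299.2,206.6),s,(260+267/3,130+312/2.5));d=p[:2]-[571.5,54.5];y=d@[-.046,.999];print(p,'bin',d@[.999,.046],y,'angle',np.arctan2(p[2]-100,65-y),np.arccos((65-y)/133))
o=ctrl.observe();print(o['wrist_force'],o['ee_pos']);ctrl.sign_off()
```

```text
[641.94978928  11.55406333 169.39673108] bin 68.4038264080818 -46.14368104280705 angle 0.5581587830546354 0.581450657997299
[0.34912134 1.17385165 3.3498387 ] [ 583.85302784 -218.24804299  225.80179683]
the job is handed in; nothing more can be done
```

I pushed the jar, standing, off the flap onto the tray using two parted fingers held low. I then pressed the lever's red pad down along its arc with the fingers closed. I handed the job in at about 12.5 s, still holding the lever down; `sign_off` gives no verdict.

My last checks, all from cameras and wrist force:
- **Jar:** it stands upright on the tray at about bin x 13–22, y 125–128 mm, which is inside the limits.
- **Flap:** it is open about 0.56–0.58 rad, with its lip at z about 169 mm. Nothing is touching it in the pictures.
- **Lever:** the fingertips are at z about 48 mm, which puts q at about 0.62. The pad pushes back with about 3 N.
- **Bystanders:** all three looked upright and in place. I judged that by eye and did not measure their positions again. The soy bottle was last in view just before the final 3 mm of press.

Three measurements disagreed or failed:
- **Pad:** the first scene-view reading picked up the wrong thing. I dropped it and used the top view and the bin geometry.
- **Jar height:** on the tray, the two-view lid height came out 10 mm low (148 against 157). The pixels came from a small picture, and the jar still showed level and upright.
- **Flap angle:** an earlier rough reading gave 0.48 rad. The sharper one after the last press is the 0.56–0.58 above.

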